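# Lock up a printing block with a loose hand key

### The arm

A 7-joint arm with a two-finger parallel gripper is mounted at the origin on the work surface. World frame = base frame: x ahead of the robot, y to its left, z up, the work surface at z = 0. Lengths are in mm, angles in rad, forces in N, time in s.
With the tool pointing down it reaches from about 400 to 875 mm from the base axis. Payload 6.5 kg.
Tool frame: the origin (TCP) lies between the finger pads; the fingertips stand 17 mm ahead of it and the grasp point (between the pads) lies 2 mm behind it; x points along the fingers, y is the direction in which the jaws open and shut, and the axes are right-handed (so a half turn about x gives the same grasp; the last joint's range is limited). The gripper opens to 85 mm and grips with 20 to 120 N. Pads are 22 mm wide; open, the fingers measure 114 mm over their backs; the gripper's body (76 mm by 85 mm) begins 54 mm behind the grasp point. The pads swing forward as they close: fully open they stand 13 mm farther back than shut.
Start: joints at [-1.414, 0.536, -0.004, 1.538, 0.003, 1.067, -0.071], TCP at [143.62, 633.927, 248.29] pointing down, gripper open.
Joint ranges: [-2.7, 2.7], [-0.37, 2.16], [-1.27, 1.26], [0.24, 2.4], [-1.31, 4.45], [0.19, 1.91], [-2.76, 2.76]. Speed limits (rad/s): [2.39, 2.39, 3.14, 3.14, 3.14, 3.14, 3.14].

### API

Orientations are given as a unit quaternion [x, y, z, w].
In Python, from cell import bot, imaging gives the robot as it stands.
- The arm moves only by the tool drive_tool, never from a script. Its argument "steps" is a list of rows, each a list of 3 entries, a list of its own where there are three numbers: the shift along the world's x, y, z in cm, then the turn about the world's z in degrees, then the opening, from 0 (shut) to 1 (fully open). In form: [[[x, y, z], yaw, claw], ...]. A call has 1 to 12 rows; each row shifts and turns the pose as measured when the row begins; what a row does not reach is not made up. A row lasts 1/8 s, in which the tool goes at most 62.5 mm and 10.7 degrees, less where a joint would pass 70% of its speed; a pose out of reach is approached as far as the arm can. A call with a gripper value outside its range is refused whole. The fingers move at their own pace and stop on an object; "force" is the grip in N (left out, the last holds). Time passes only in rows, so rows that do not move let the fingers close. It gives the time, the measured TCP pose, the force and the opening at its end, in the units of the state.
- bot.sense(): the state, without advancing time (a new reading comes with each control period).
- imaging.get_image(name): name is "scene" or "top" or "wrist"; returns a dict with "pixels" (384x512x3 uint8, red, green, blue), "depth" (384x512 float32, mm along the optical axis (not along the pixel's ray), 0 where there is no reading), "K" (3x3 intrinsics, pixels), "extrinsics" (4x4, takes a point from world to camera coordinates). Camera axes: x right, y down, z forward; pixel columns grow to the right and rows downward; lengths in mm; the calibration is good to about 2 mm. A picture is of the moment at which its call begins.
- bot.finish_job(): hands the job in, once; it reports no verdict.
The state is a dict: "clock": time; "qpos": joint angles; "joint_velocities": joint speeds; "joint_torque": joint torques, N m; "ee_pos": TCP position; "eef_rot": TCP orientation; "wrist_force": force on the tool from outside, world axes, zero at the start; "torque": the same for the moment, N m; "gripper_width": finger opening in mm.
Only numpy, scipy, OpenCV 4.12 (cv2) and the standard library are available. Lean on these libraries where they do the work, as an engineer would, in place of code of your own. Each camera call takes 0.05 s, during which the arm holds its last target. There are 200 camera calls.

### The job

Lay the longer of the two aluminium spacing bars flat on the lock-up bed between the mounted printing block and the sliding jaw, parallel to them and centred. Then stand the winged hand key on the bed's spindle, turn it while pressing lightly until its slots drop fully down over the hidden cross key, and turn it clockwise until the jaw clamps the bar tight against the printing block. Leave the key fully home on the spindle, let go, and leave the other things on the bench where they are.

Things in the scene. Friction and masses are not known exactly. Their poses are not given: they have to be found in the camera images.
- bed: Lock-up bed fixed to the bench: steel plate 100 (x) x 205 (y, -117 to +88) x 12 mm thick. Origin on the bench, z up. Along its y: printing block (50 mm in x, y -105 to -75, top at 35 mm), pocket for the bar, sliding jaw, grey housing (58 mm square outside, 48 mm square well, centred at x 0, y +45, top 40 mm above the bench) holding the spindle.
- jaw: Sliding steel jaw, 50 mm in x, 22 mm thick, top 33 mm above the bench. Origin: middle of the foot of its clamping face, on the plate; axes as the bed's. Spindle clockwise (from above): it moves 6 mm per rad to the bed's -y. At first the pocket is 6 to 13 mm wider than the bar; it meets the bar with its face at bed y -45 mm, then the turning moment passes 0.8 N m within 0.3 rad.
- pocket (a point): Point on the plate's top (12 mm above the bench), bed x = 0, y = -60 mm: where the underside centre of the bar lies once clamped against the printing block. Axes parallel to the bed's; the bar's long axis goes along x.
- spindle_seat (a point): Point on the vertical spindle axis, 30 mm above the bench, on the flange where the key's foot rests when home; does not turn. The cross key lies here in the well, across the post's foot: 34 mm long, 8 wide, 8 high, its direction not given. The spindle stays where left (0.2 to 0.3 N m friction) and turns with the engaged key; pressing under 15 N hardly drags it.
- post_top (a point): Top of the round post on the spindle axis, 19 mm above spindle_seat: 13 mm in diameter, tapered at the top. It centres the key.
- key: Loose steel hand key, 160 g, standing on the bench. Origin: centre of its foot; z up. Foot: four square teeth, 27 mm across, with a cross-shaped slot between them along its x and y, 11 mm wide, 9 deep, so it drops over the cross key every quarter turn (within 0.1 rad). The post passes between the teeth. On top of the cross key it stands 8 mm above home.
- wing (a point): On the key's axis, 47 mm above its foot: where to grip. Wing 40 mm long (key's x), 12 mm thick (key's y), from 26 to 58 mm above the foot, on a disc 40 mm in diameter whose top is at 26 mm.
- long_bar: The longer loose aluminium spacing bar of I profile: 58 mm long (its x), 30 mm wide (its y), 20 mm high, 80 g. Origin: centre of its underside.
- short_bar: The shorter bar of the same profile: 36 mm long (its x), 30 mm wide, 20 mm high. Not used; leave it.
- tin: Closed round metal ink tin, 68 mm in diameter, 55 mm high. Origin: centre of its underside. Leave it.
- planer: Plain wooden planing block 100 x 60 x 35 mm. Origin: centre of its underside. Leave it.
Not all that is in view belongs to the job. Leave any yellow look-alike of the long_bar alone. Leave any brown look-alike of the key alone.

How it is judged:
By the outcome, as a careful person would: the job done as asked, in the order asked, and still so for the second after the job is handed in, with the robot touching nothing.
It also fails if it takes over 72 s, if anything falls off the work surface, if the arm or the gripper's body presses on something with over 40 N, if the wrist force passes 120 N, or if a joint passes its speed limit or range.

## Working session

There is one attempt and no reset: what is moved stays moved. The work goes in short steps, Python scripts to look and compute and a tool call to move; the robot and the scene stay as the last step left them, time stands still between calls to the robot, and variables do not carry over. Pictures are saved under pics/ and viewed, about 8 in all and at most 12, crops included, and the job is handed in when it is done.

Besides the shell and the picture viewer there is one more tool, called after ">>>" as name(argument=value, ...) on one line, values as JSON. drive_tool: Moves the arm, as the interface text tells. Its arguments: {"type":"object","properties":{"steps":{"type":"array","items":{"type":"array"}},"force":{"type":"number"}},"required":["steps"]}

```bash
mkdir -p pics; ls; cat > h.py <<'E'
import numpy as np, cv2
from cell import bot, imaging
def save(name, im, crop=None, scale=1):
    p=im["pixels"][:,:,::-1]
    if crop: r0,r1,c0,c1=crop; p=p[r0:r1,c0:c1]
    cv2.imwrite("pics/"+name, cv2.resize(p,None,fx=scale,fy=scale,interpolation=cv2.INTER_CUBIC) if scale!=1 else p)
def ray(im,u,v,z):
    "pixel -> world on plane height z"
    E=im["extrinsics"];R=E[:3,:3];t=E[:3,3];c=-R.T@t
    d=R.T@np.linalg.inv(im["K"])@np.array([u,v,1.])
    return c+d*(z-c[2])/d[2]
def cloud(im):
    h,w=im["depth"].shape;u,v=np.meshgrid(np.arange(w),np.arange(h));d=im["depth"]
    P=np.stack([u*d,v*d,d],-1)@np.linalg.inv(im["K"]).T
    E=im["extrinsics"];return (P-E[:3,3])@E[:3,:3]
E
python3 - <<'E'
from h import *
import pickle
a={n:imaging.get_image(n) for n in("scene","top")}
pickle.dump(a,open("a.pkl","wb"))
cv2.imwrite("pics/1.png",np.vstack([cv2.resize(a[n]["pixels"][:,:,::-1],(400,300)) for n in a]) ) if 0 else None
save("top1.png",a["top"],None,1.5); save("scene1.png",a["scene"],None,1.5)
s=bot.sense();print(s)
for n in a: print(n,a[n]["K"][0,0],-a[n]["extrinsics"][:3,:3].T@a[n]["extrinsics"][:3,3])
E
```

```text
pics
{'clock': 0.1, 'qpos': array([-1.41417837,  0.53706406, -0.00442724,  1.53873094,  0.00261344,
        1.0673213 , -0.07118725]), 'joint_velocities': array([ 0.00091911, -0.00273474,  0.00120012, -0.00218156,  0.00028821,
        0.00047894, -0.00069596]), 'joint_torque': array([ 2.28512683e-03, -5.84570181e+01,  1.05168477e+00, -2.59778649e+01,
        1.26286424e-02,  4.58262264e-03, -3.53564917e-05]), 'ee_pos': array([143.54151959, 633.41517942, 247.53478824]), 'eef_rot': array([ 0.07805012,  0.70273973, -0.07912322,  0.70271229]), 'wrist_force': array([-0.39659667, -0.0790975 ,  0.02832647]), 'torque': array([0.00334112, 0.03882244, 0.00347085]), 'gripper_width': 85.74005985203026}
scene 391.1151262078285 [1204.82847371  201.19094701  870.30642581]
top 439.8199107261373 [ 424.59986686   13.23503602 1315.22420063]
```

View pics/top1.png

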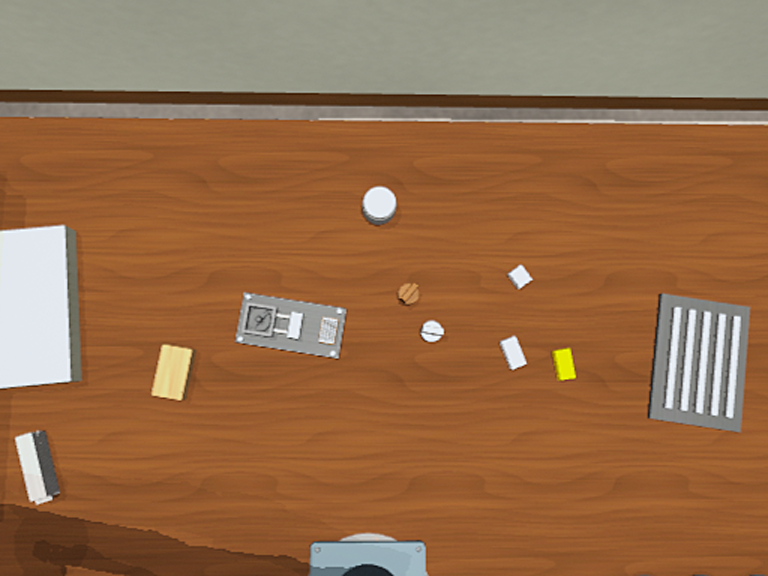

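View pics/scene1.png

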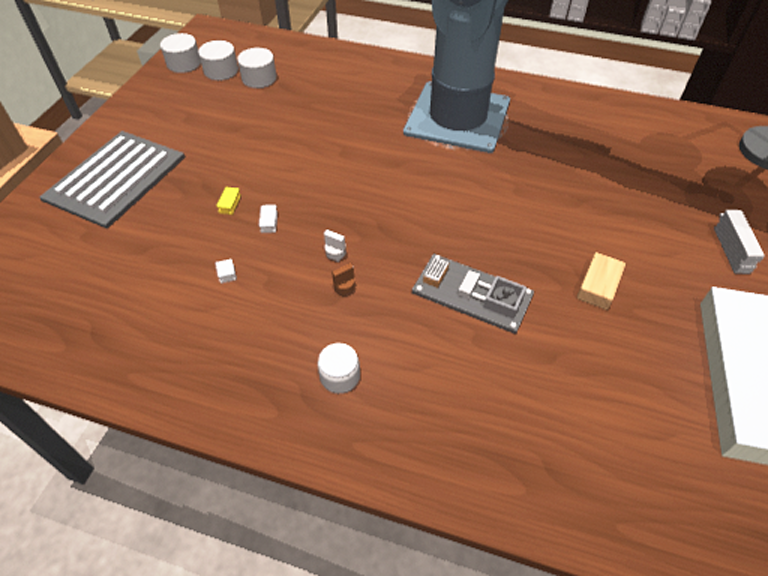

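Candidates (pixels in the 1.5x top view):
- **Long bar:** white bar (513,353). The others are the shorter white bar (519,277) and the yellow one (564,364).
- **Key:** white (432,331). The brown one at (408,294) is the look-alike.
- **Bed:** centred at (291,325), with its housing at the left and block at the right.

Next I'll measure and make one close crop.

```bash
python3 - <<'E'
from h import *
import pickle
a=pickle.load(open("a.pkl","rb"));im=a["top"]
P=cloud(im);p=im["pixels"].astype(int)
sat=p.max(2)-p.min(2)
m=((sat<40)&(p.max(2)>90)).astype(np.uint8)
m[:80]=0
n,l,st,c=cv2.connectedComponentsWithStats(m)
for i in range(1,n):
    if 60<st[i,4]<6000:
        pts=np.argwhere(l==i)[:,::-1]
        z=np.percentile(P[l==i][:,2],[10,50,90])
        W=P[l==i]
        top=W[W[:,2]>z[2]-6]
        r=cv2.minAreaRect(top[:,:2].astype(np.float32))
        print(c[i].round(1),st[i,4],"z",z.round(),"rect(top pts)",np.round(r[0],1),np.round(r[1],1),round(r[2],1),len(top))
# bed plate: points z 8..16 in region
R=np.zeros_like(m);R[185:245,150:240]=1
for zl,zh in((7,17),(28,45)):
    W=P[(R==1)&(P[:,:,2]>zl)&(P[:,:,2]<zh)]
    r=cv2.minAreaRect(W[:,:2].astype(np.float32));print("bed",zl,np.round(r[0],1),np.round(r[1],1),round(r[2],2))
x=cv2.resize(p[180:260,145:385].astype(np.uint8)[:,:,::-1],None,fx=3.3,fy=3.3,interpolation=cv2.INTER_CUBIC)
s=a["scene"]["pixels"][120:225,140:370][:,:,::-1];s=cv2.resize(s,(x.shape[1],int(105*x.shape[1]/230)))
cv2.imwrite("pics/c1.png",np.vstack([x,s])[:600])
E
```

```text
[411.1  80.6] 497 z [-760. -752. -744.] rect(top pts) [1120.9 -478.6] [ 667.2 1569. ] 31.7 184
[252.5 135.3] 423 z [42. 53. 57.] rect(top pts) [606.2 -19.1] [ 59.2 364.2] 89.1 315
[ 25.5 204.4] 5462 z [38. 49. 53.] rect(top pts) [564.5 363. ] [306.6 688.2] 2.2 4191
[346.1 184.1] 161 z [ 0. 18. 21.] rect(top pts) [ 618.3 -303.7] [35.6 31.3] 34.3 114
[193.9 216.6] 2271 z [ 8. 13. 35.] rect(top pts) [505.2 119. ] [253.  82.] 70.7 518
[466.5 241.7] 4743 z [ 8. 13. 23.] rect(top pts) [ 482.2 -370.4] [747.7 230.6] 83.0 1618
[287.5 220.5] 171 z [12. 27. 58.] rect(top pts) [476.5 -59.7] [ 28.  176.8] 26.4 59
[341.7 234.8] 253 z [ 2. 18. 22.] rect(top pts) [ 433.5 -148.4] [ 59.4 318.3] 13.7 182
[ 21.1 311.9] 606 z [32. 53. 57.] rect(top pts) [313.4 321.7] [119.2 648.4] 11.3 459
[244.4 370.2] 1666 z [ 4. 11. 15.] rect(top pts) [236.7  -1.5] [216.  375.7] 89.6 1272
bed 7 [534.1 162. ] [229.5 125.3] 81.2
bed 28 [519.5 151.2] [178.8  57.9] 81.07
```

View pics/c1.png

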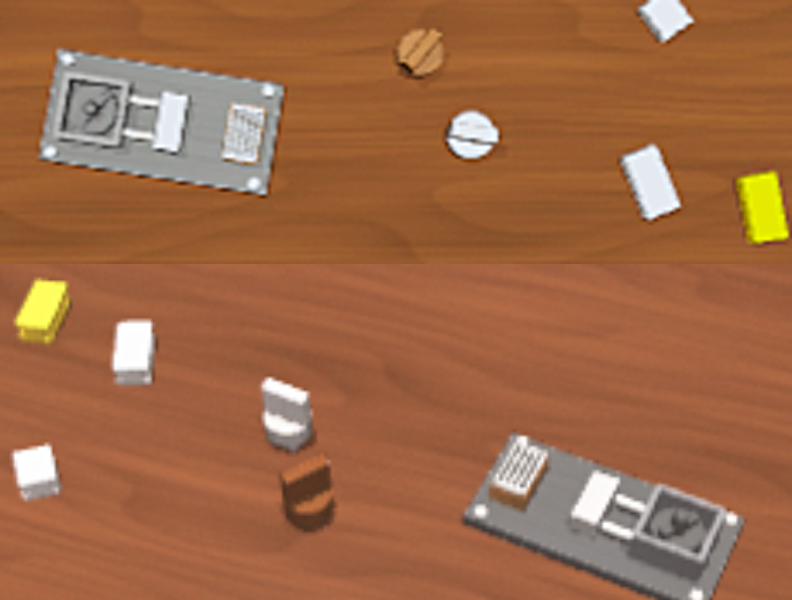

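Crop (3.3x): the long white bar is at (650,182), the yellow look-alike at (763,207), the short bar at (666,15), the white key at (472,135), and the brown one at (420,52). The cross key is visible diagonally in the well, around (92,108). Now the estimates by ray casting.

```bash
python3 - <<'E'
from h import *
import pickle
a=pickle.load(open("a.pkl","rb"));im=a["top"]
p=im["pixels"].astype(int);sat=p.max(2)-p.min(2)
m=((sat<45)&(p.max(2)>60)).astype(np.uint8);m[:80]=0
n,l,st,c=cv2.connectedComponentsWithStats(m)
for name,(u,v),z in(("bar",(342,235),17),("key",(288,222),25),("bed",(200,225),12)):
    k=l[v,u]
    q=np.argwhere(l==k)[:,::-1].astype(float)
    W=np.array([ray(im,*x,z)[:2] for x in q]).astype(np.float32)
    r=cv2.minAreaRect(W);print(name,np.round(r[0],1),np.round(r[1],1),round(r[2],1),W.mean(0),len(q)); 
    if name!="bar":print(cv2.boxPoints(r).round())
R=im["extrinsics"];print(R[:3,:3].round(3))
from scipy.spatial.transform import Rotation as Ro
print(Ro.from_quat(bot.sense()["eef_rot"]).as_matrix().round(2))
w=imaging.get_image("wrist");E=w["extrinsics"];s=bot.sense()
print(w["K"][0,0],(-E[:3,:3].T@E[:3,3]-s["ee_pos"]).round(1),E[:3,:3].round(2))
E
```

```text
bar [ 466.7 -284.4] [61.7 36.2] 20.6 [ 466.7918 -284.5   ] 254
key [ 508.  -123.8] [41.4 41.9] 45.0 [ 507.99445 -123.57098] 176
[[ 479. -124.]
 [ 508. -153.]
 [ 537. -124.]
 [ 508.  -94.]]
bed [520.1 153.2] [206.6 100.9] 81.2 [519.70404 153.13852] 2343
[[454.  59.]
 [554.  43.]
 [586. 248.]
 [486. 263.]]
[[ 0.001 -1.     0.023]
 [-0.991 -0.004 -0.132]
 [ 0.132 -0.023 -0.991]]
[[-0.    0.22  0.98]
 [-0.    0.98 -0.22]
 [-1.   -0.    0.  ]]
338.79338604074496 [-74.2  17.  125.1] [[ 0.22  0.98 -0.  ]
 [ 0.93 -0.21  0.3 ]
 [ 0.29 -0.07 -0.95]]
```

>>> drive_tool(steps=[[[3.8, -4.8, 0], -5, 1], [[3.8, -4.8, 0], -5, 1], [[3.8, -4.8, 0], -5, 1], [[3.8, -4.8, 0], -5, 1], [[3.8, -4.8, 0], -5, 1], [[3.8, -4.8, 0], -5, 1], [[3.8, -4.8, 0], -5, 1], [[3.8, -4.8, 0], -5, 1], [[0.2, -6, 0], -5, 1], [[0.2, -6, 0], -5, 1], [[0.2, -6, 0], -5, 1], [[0, -6, 0], -2, 1]])

```text
clock: 1.65
ee_pos: [455.8, -4.8, 246.7]
eef_rot: [0.413, 0.575, -0.41, 0.575]
wrist_force: [-0.2, -0.0, 0.8]
gripper_width: 85.6
```

>>> drive_tool(steps=[[[0.2, -6, 0], 0, 1], [[0.2, -6, -1], 0, 1], [[0.2, -6, -1], 0, 1], [[0, -6, -2], 0, 1], [[0, -6, -2], 0, 1]])

```text
clock: 2.28
ee_pos: [462.5, -308.9, 188.4]
eef_rot: [0.413, 0.574, -0.408, 0.578]
wrist_force: [1.3, 0.8, 0.3]
gripper_width: 84.9
```

```bash
cat >> h.py <<'E'
from scipy.spatial.transform import Rotation as Ro
def jawyaw():
    y=Ro.from_quat(bot.sense()["eef_rot"]).as_matrix()[:,1];return np.degrees(np.arctan2(y[1],y[0]))
def st():
    s=bot.sense();print("t",round(s["clock"],2),"tcp",s["ee_pos"].round(1),"yaw",round(jawyaw(),1),"F",s["wrist_force"].round(1),"T",s["torque"].round(2),"w",round(s["gripper_width"],1),"q7",round(s["qpos"][6],2))
E
python3 - <<'E'
from h import *
w=imaging.get_image("wrist");st();save("w1.png",w)
p=w["pixels"].astype(int);sat=p.max(2)-p.min(2);P=cloud(w)
m=((sat<45)&(p.max(2)>150)&(P[:,:,2]<60)&(P[:,:,2]>15)).astype(np.uint8)
n,l,s,c=cv2.connectedComponentsWithStats(m)
for i in range(1,n):
    if s[i,4]>300:
        q=np.argwhere(l==i)[:,::-1];z=np.median(P[l==i][:,2])
        W=np.array([ray(w,*x,20)[:2] for x in q]).astype(np.float32);r=cv2.minAreaRect(W)
        print(c[i].round(),s[i,4],z.round(1),np.round(r[0],1),np.round(r[1],1),round(r[2],1))
E
```

```text
t 2.33 tcp [ 458.9 -318.1  186.8] yaw 18.5 F [ 0.4 -7.5  0.2] T [-0.4   0.09 -0.02] w 85.5 q7 1.15
[268. 153.] 2229 19.5 [ 467.  -284.5] [57.4 30.5] 20.8
[413. 222.] 1193 19.4 [ 617.2 -301.9] [36.5 32.2] 35.2
```

View pics/w1.png

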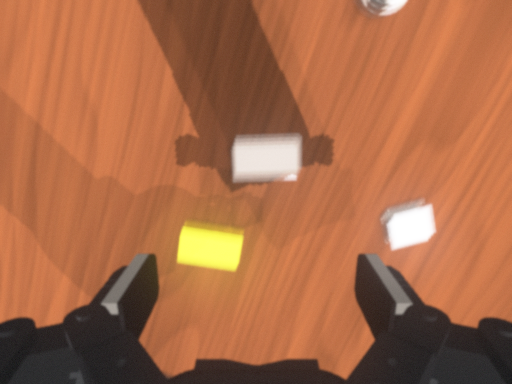

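The wrist view shows the long bar at (268,153) with the yellow one at (210,247) and the short bar at (410,225). The bar measures 57x30 mm at (467,-284.5), yaw 20.8.

>>> drive_tool(steps=[[[0.4, 1.7, -3], 1.2, 1], [[0.4, 1.7, -3], 1.1, 1], [[0, 0, -2], 0, 1], [[0, 0, 0], 0, 1], [[0, 0, 0], 0, 1]])

```text
clock: 2.95
ee_pos: [465.4, -287.0, 104.0]
eef_rot: [0.403, 0.579, -0.404, 0.583]
wrist_force: [-0.5, 0.3, -0.1]
gripper_width: 85.4
```

```bash
python3 -c "
from h import *
st()"
```

```text
t 2.95 tcp [ 465.4 -287.   104. ] yaw 20.5 F [-0.5  0.3 -0.1] T [-0.02  0.02  0.  ] w 85.4 q7 1.2
```

>>> drive_tool(steps=[[[0.15, 0.25, -3.5], 0, 1], [[0, 0, -3.5], 0, 1], [[0, 0, -1.3], 0, 1], [[0, 0, -0.3], 0, 1], [[0, 0, 0], 0, 0.5], [[0, 0, 0], 0, 0.5], [[0, 0, 0], 0, 0.5], [[0, 0, 0], 0, 0.5]], force=40)

```text
clock: 3.95
ee_pos: [472.6, -288.0, 24.3]
eef_rot: [0.404, 0.573, -0.403, 0.588]
wrist_force: [-0.8, -0.0, -1.8]
gripper_width: 56.7
```

```bash
python3 -c "
from h import *
st()"
```

```text
t 3.95 tcp [ 472.6 -288.    24.3] yaw 20.5 F [-0.8 -0.  -1.8] T [-0.    0.04 -0.05] w 56.7 q7 1.26
```

>>> drive_tool(steps=[[[0, 0, 0], 0, 1], [[0, 0, 0], 0, 1], [[-0.4, 0.3, 0], 0, 1], [[0, 0, -0.7], 0, 1], [[0, 0, -0.2], 0, 1], [[0, 0, 0], 0, 1]])

```text
clock: 4.7
ee_pos: [468.3, -284.6, 14.6]
eef_rot: [0.404, 0.574, -0.403, 0.588]
wrist_force: [-0.5, -0.6, 0.0]
gripper_width: 85.7
```

```bash
python3 -c "
from h import *
st();print(Ro.from_quat(bot.sense()['eef_rot']).as_matrix().round(3),bot.sense()['qpos'].round(2))"
```

```text
t 4.7 tcp [ 468.3 -284.6   14.6] yaw 20.5 F [-0.5 -0.6  0. ] T [ 0.01  0.01 -0.  ] w 85.7 q7 1.27
[[ 0.018  0.937  0.349]
 [-0.011  0.35  -0.937]
 [-1.     0.013  0.016]] [ 0.19  0.75  0.35  1.96 -0.51  0.5   1.27]
```

>>> drive_tool(steps=[[[0, 0, 0], 0, 0.4], [[0, 0, 0], 0, 0.4], [[0, 0, 0], 0, 0.4], [[0, 0, 0], 0, 0.4], [[0, 0, 1], 0, 0.4], [[0, 0, 3], 0, 0.4], [[0, 0, 3], 0, 0.4], [[0, 0, 2], 0, 0.4], [[0, 0, 0], 0, 0.4]], force=40)

```text
clock: 5.82
ee_pos: [468.1, -284.7, 109.3]
eef_rot: [0.404, 0.573, -0.403, 0.588]
wrist_force: [-0.2, 0.3, -1.5]
gripper_width: 57.0
```

```bash
python3 -c "
from h import *
st();print(Ro.from_quat(bot.sense()['eef_rot']).as_matrix().round(3))"
```

```text
t 5.83 tcp [ 468.1 -284.7  109.3] yaw 20.4 F [-0.2  0.3 -1.5] T [-0.   -0.02 -0.02] w 57.0 q7 1.19
[[ 0.018  0.937  0.349]
 [-0.011  0.349 -0.937]
 [-1.     0.013  0.016]]
```

>>> drive_tool(steps=[[[0.5, 3, 1], -3, 0.4], [[0.5, 4.8, 1], -3.5, 0.4], [[0.5, 4.8, 0], -3.5, 0.4], [[0.5, 4.8, 0], -3.5, 0.4], [[0.6, 4.8, 0], -3.5, 0.4], [[0.6, 4.8, 0], -3.5, 0.4], [[0.6, 4.8, 0], -3.5, 0.4], [[0.6, 4.3, 0], -3.3, 0.4], [[0, 2, 0], -1, 0.4], [[0, 0, 0], 0, 0.4], [[0, 0, 0], 0, 0.4]])

```text
clock: 7.2
ee_pos: [507.3, 106.9, 123.8]
eef_rot: [-0.533, -0.453, 0.541, -0.466]
wrist_force: [0.4, 0.3, -0.3]
gripper_width: 57.0
```

```bash
python3 - <<'E'
from h import *
w=imaging.get_image("wrist");st();save("w2.png",w,None,1.5)
print(Ro.from_quat(bot.sense()['eef_rot']).as_matrix()[:,0].round(3))
import pickle;pickle.dump((w,bot.sense()),open("w2.pkl","wb"))
E
```

```text
t 7.25 tcp [507.2 106.8 123.8] yaw -8.9 F [-0.6 -0.7 -0.9] T [ 0.02  0.03 -0.01] w 57.2 q7 0.0
[ 0.003 -0.021 -1.   ]
```

View pics/w2.png

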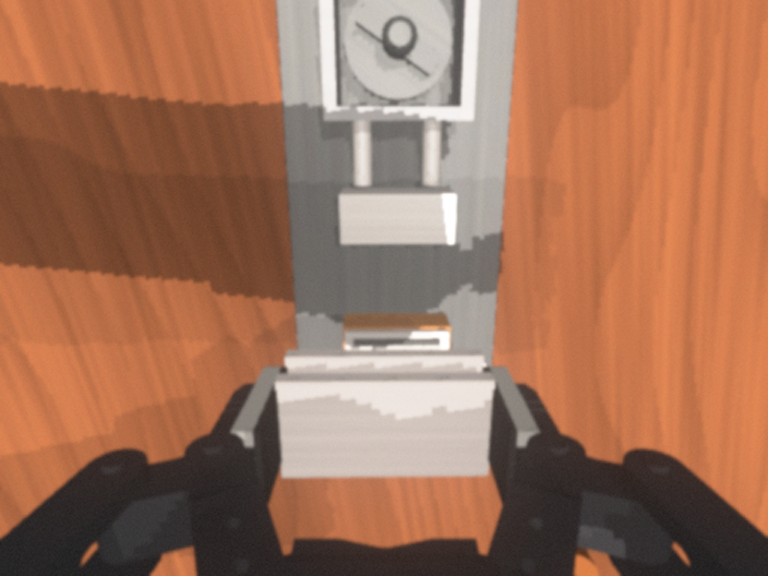

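```bash
python3 - <<'E'
from h import *
import pickle
w,s=pickle.load(open("w2.pkl","rb"));P=cloud(w)
th=np.radians(-8.8);ex=np.array([np.cos(th),np.sin(th)]);ey=np.array([-ex[1],ex[0]]);O=np.array([522.3,167.5])
B=np.stack([(P[:,:,:2]-O)@ex,(P[:,:,:2]-O)@ey,P[:,:,2]],-1)
print("TCP bed",(s["ee_pos"][:2]-O)@ex,(s["ee_pos"][:2]-O)@ey)
v,u=np.mgrid[:384,:512]
def rep(n,m):
    b=B[m];print(n,m.sum(),"x",np.percentile(b[:,0],[2,50,98]).round(1),"y",np.percentile(b[:,1],[2,50,98]).round(1),"z",np.percentile(b[:,2],[5,50,95]).round(1))
rep("jawtop",(B[:,:,2]>30)&(B[:,:,2]<37)&(v>115)&(v<165)&(u>215)&(u<315))
rep("jawface",(B[:,:,2]>15)&(B[:,:,2]<29)&(v>140)&(v<166)&(u>230)&(u<300))
rep("blockface",(B[:,:,2]>15)&(B[:,:,2]<30)&(v>205)&(v<224)&(u>228)&(u<302))
rep("housing top",(B[:,:,2]>37)&(B[:,:,2]<44)&(v<85)&(u>200)&(u<330))
m=(B[:,:,2]>9)&(B[:,:,2]<15)&(v>85)&(v<230)&(u>180)&(u<345)
rep("plate",m)
# edges direction of plate sides
for vv in(100,130,200,225): 
    r=np.where(m[vv])[0];print(vv,B[vv,r[0]].round(1),B[vv,r[-1]].round(1))
# colour edges through columns u=265: rows
g=w["pixels"][120:235,262].astype(int);print(g.tolist())
# held bar
rep("bar",(B[:,:,2]>85)&(v>235)&(v<315)&(u>188)&(u<326))
E
```

```text
TCP bed -5.593683752961251 -62.26443189476717
jawtop 2668 x [-23.4   0.1  24.2] y [-33.8 -23.  -12.5] z [30.8 32.  33.1]Traceback (most recent call last):
  File "<stdin>", line 11, in <module>
  File "<stdin>", line 9, in rep
    return _quantile_unchecked(
        a, q, axis, out, overwrite_input, method, keepdims, weights)
    return _ureduce(a,
                    func=_quantile_ureduce_func,
    ...<5 lines>...
                    overwrite_input=overwrite_input,
                    method=method)
    r = func(a, **kwargs)
    result = _quantile(arr,
                       quantiles=q,
    ...<2 lines>...
                       out=out,
                       weights=wgt)
    slices_having_nans = np.isnan(arr[-1, ...])
                                  ~~~^^^^^^^^^
IndexError: index -1 is out of bounds for axis 0 with size 0
```

```bash
python3 - <<'E'
from h import *
import pickle
w,s=pickle.load(open("w2.pkl","rb"));P=cloud(w)
th=np.radians(-8.8);ex=np.array([np.cos(th),np.sin(th)]);ey=np.array([-ex[1],ex[0]]);O=np.array([522.3,167.5])
B=np.stack([(P[:,:,:2]-O)@ex,(P[:,:,:2]-O)@ey,P[:,:,2]],-1)
v,u=np.mgrid[:384,:512]
for n,r in(("bar top far",(234,242)),("mid",(244,250)),("face up",(255,275)),("face",(290,312))):
    b=B[(v>=r[0])&(v<r[1])&(u>192)&(u<322)];print(n,np.percentile(b,[3,50,97],axis=0).round(1).tolist())
for c in(200,260,318): print(B[232:320:8,c].round(0).tolist())
b=B[(v>=205)&(v<218)&(u>232)&(u<298)];print("block",np.percentile(b,[3,50,97],axis=0).round(1).tolist())
m=(np.abs(B[:,:,2]-40)<3)&(v<85)&(u>200)&(u<330);print("housing",np.percentile(B[m],[2,50,98],axis=0).round(1).tolist())
E
```

```text
bar top far [[-31.7, -50.6, 110.2], [-5.1, -48.8, 113.0], [21.6, -47.9, 114.3]]
mid [[-31.0, -53.6, 112.3], [-5.2, -52.1, 113.7], [20.8, -47.8, 125.2]]
face up [[-29.4, -57.7, 127.3], [-5.3, -53.2, 128.4], [19.0, -48.9, 129.4]]
face [[-30.4, -75.3, 127.4], [-5.3, -70.2, 128.4], [19.9, -65.1, 129.4]]
[[-48.0, -93.0, 12.0], [-30.0, -49.0, 114.0], [-28.0, -48.0, 124.0], [-28.0, -49.0, 128.0], [-28.0, -53.0, 129.0], [-28.0, -56.0, 129.0], [-28.0, -60.0, 128.0], [-28.0, -64.0, 129.0], [-29.0, -67.0, 129.0], [-29.0, -72.0, 128.0], [-29.0, -76.0, 128.0]]
[[-4.0, -49.0, 108.0], [-4.0, -50.0, 113.0], [-4.0, -49.0, 123.0], [-4.0, -49.0, 128.0], [-4.0, -53.0, 128.0], [-4.0, -56.0, 129.0], [-4.0, -61.0, 127.0], [-4.0, -64.0, 128.0], [-4.0, -68.0, 129.0], [-4.0, -71.0, 129.0], [-4.0, -76.0, 128.0]]
[[22.0, -49.0, 108.0], [22.0, -50.0, 113.0], [20.0, -48.0, 124.0], [19.0, -50.0, 128.0], [19.0, -53.0, 128.0], [19.0, -57.0, 129.0], [19.0, -60.0, 129.0], [20.0, -65.0, 128.0], [20.0, -69.0, 128.0], [20.0, -72.0, 128.0], [20.0, -76.0, 128.0]]
block [[-20.6, -74.6, 10.7], [1.4, -74.1, 17.4], [23.6, -71.7, 28.9]]
housing [[-28.2, 17.0, 37.2], [0.7, 34.8, 39.4], [29.0, 56.7, 40.9]]
```

>>> drive_tool(steps=[[[0.64, 0.56, 0], 0, 0.4], [[0, 0, -1], 0, 0.4], [[0, 0, -2], 0, 0.4], [[0, 0, -2], 0, 0.4], [[0, 0, -1], 0, 0.4], [[0, 0, 0], 0, 0.4], [[0, 0, 0], 0, 0.4]])

```text
clock: 8.12
ee_pos: [514.8, 108.4, 60.9]
eef_rot: [-0.535, -0.451, 0.543, -0.465]
wrist_force: [0.1, -0.7, -0.7]
gripper_width: 56.8
```

```bash
cat >> h.py <<'E'
th=np.radians(-8.8);ex=np.array([np.cos(th),np.sin(th)]);ey=np.array([-ex[1],ex[0]]);O=np.array([522.3,167.5])
def bed(p): return np.array([(p[:2]-O)@ex,(p[:2]-O)@ey])
def w_(dx,dy): return (dx*ex+dy*ey).round(1)
E
python3 -c "
from h import *
st();b=bed(bot.sense()['ee_pos']);print(b,w_(-b[0]+.4,-56.5-b[1]),Ro.from_quat(bot.sense()['eef_rot']).as_matrix()[:,0].round(3))"
```

```text
t 8.12 tcp [514.8 108.4  60.9] yaw -9.3 F [ 0.1 -0.7 -0.7] T [-0.01 -0.02 -0.02] w 56.8 q7 0.07
[  1.60597032 -59.50623396] [-0.7  3.2] [ 0.003 -0.022 -1.   ]
```

>>> drive_tool(steps=[[[-0.1, 0.35, 0], 0.5, 0.4], [[0, 0, -1], 0, 0.4], [[0, 0, -0.8], 0, 0.4], [[0, 0, 0], 0, 0.4], [[0, 0, 0], 0, 0.4]])

```text
clock: 8.75
ee_pos: [514.4, 112.7, 42.6]
eef_rot: [-0.533, -0.454, 0.54, -0.468]
wrist_force: [-0.2, 0.8, -1.2]
gripper_width: 56.9
```

```bash
python3 -c "
from h import *
st();b=bed(bot.sense()['ee_pos']);print(b,w_(-b[0]+.4,-56-b[1]))"
```

```text
t 8.75 tcp [514.4 112.7  42.6] yaw -8.7 F [-0.2  0.8 -1.2] T [0.02 0.04 0.04] w 56.9 q7 0.09
[  0.53479913 -55.38304406] [-0.2 -0.6]
```

Aligned over the pocket. Next I lower the bar to the plate.

>>> drive_tool(steps=[[[0, 0, -0.8], 0, 0.4], [[0, 0, -0.5], 0, 0.4], [[0, 0, -0.2], 0, 0.4], [[0, 0, 0], 0, 0.4]])

```text
clock: 9.25
ee_pos: [514.6, 112.7, 27.0]
eef_rot: [-0.533, -0.454, 0.54, -0.467]
wrist_force: [-2.1, -0.6, 7.1]
gripper_width: 57.2
```

```bash
python3 -c "
from h import *
st();b=bed(bot.sense()['ee_pos']);print(b)"
```

```text
t 9.25 tcp [514.6 112.7  27. ] yaw -8.7 F [-2.1 -0.6  7.1] T [ 0.02  0.28 -0.05] w 57.2 q7 0.1
[  0.73547282 -55.36362384]
```

>>> drive_tool(steps=[[[0, 0, 0], 0, 1], [[0, 0, 0], 0, 1], [[0, 0, 0], 0, 1], [[0, 0, 2], 0, 1], [[0, 0, 4], 0, 1], [[0, 0, 4], 0, 1], [[0, 0, 2], 0, 1], [[0, 0, 0], 0, 1]])

```text
clock: 10.25
ee_pos: [515.1, 112.1, 155.1]
eef_rot: [-0.535, -0.453, 0.539, -0.467]
wrist_force: [-0.3, -0.2, -0.6]
gripper_width: 85.3
```

```bash
python3 - <<'E'
from h import *
w=imaging.get_image("wrist");st();save("w3.png",w)
P=cloud(w);B=np.stack([(P[:,:,:2]-O)@ex,(P[:,:,:2]-O)@ey,P[:,:,2]],-1)
import pickle;pickle.dump(w,open("w3.pkl","wb"))
m=(B[:,:,2]>27)&(B[:,:,2]<37)&(np.abs(B[:,:,0])<40)&(B[:,:,1]>-73)&(B[:,:,1]<-38)
r=cv2.minAreaRect(B[m][:,:2].astype(np.float32));print("bar in bed",r,np.median(B[m][:,2]))
E
```

```text
t 10.3 tcp [514.6 112.  154.3] yaw -8.8 F [1.  0.6 0.2] T [0.03 0.02 0.03] w 85.6 q7 -0.03
bar in bed ((0.8857784271240234, -56.202857971191406), (58.180389404296875, 30.593854904174805), 0.010733669623732567) 31.452254962123405
```

View pics/w3.png

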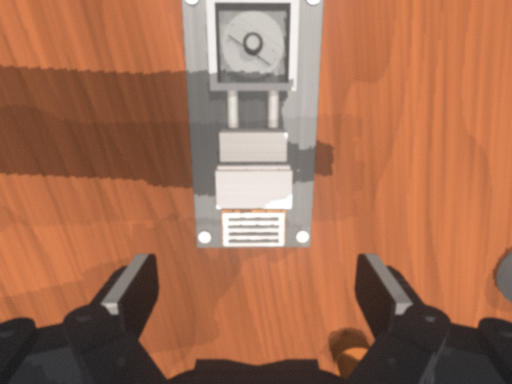

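The bar lies flat at bed (0.9,-56.2), angle 0, next to the block, and the post shows at (253,43). On to the white key. The brown one at (350,350) stays clear.

>>> drive_tool(steps=[[[-0.1, -3, 0], 0, 0.5], [[-0.1, -4.5, 0], 1, 0.5], [[-0.1, -4.5, 0], 1, 0.5], [[-0.1, -4.5, 0], 1, 0.5], [[-0.1, -4, 0], 1, 0.5], [[0, -2, 0], 0, 0.5], [[0, 0, 0], 0, 0.5], [[0, 0, 0], 0, 0.5]])

```text
clock: 11.3
ee_pos: [503.6, -117.2, 148.2]
eef_rot: [-0.514, -0.475, 0.525, -0.484]
wrist_force: [-0.7, 1.0, -0.5]
gripper_width: 42.8
```

```bash
python3 - <<'E'
from h import *
w=imaging.get_image("wrist");st();save("w4.png",w)
P=cloud(w);p=w["pixels"].astype(int);v,u=np.mgrid[:384,:512]
m=(P[:,:,2]>48)&(P[:,:,2]<66)&(p.max(2)-p.min(2)<50)&(v<300)&(np.hypot(P[:,:,0]-508,P[:,:,1]+124)<45)
W=P[m];r=cv2.minAreaRect(W[:,:2].astype(np.float32));print("wing",m.sum(),r,np.median(W[:,2]),W[:,:2].mean(0),u[m].mean(),v[m].mean())
d=np.linalg.svd(W[:,:2]-W[:,:2].mean(0),full_matrices=0)[2][0];print("dir",np.degrees(np.arctan2(d[1],d[0])))
m=(P[:,:,2]>21)&(P[:,:,2]<30)&(p.max(2)-p.min(2)<50)&(np.hypot(P[:,:,0]-508,P[:,:,1]+124)<35)
print("disc",m.sum(),cv2.minEnclosingCircle(P[m][:,:2].astype(np.float32)))
import pickle
w3=pickle.load(open("w3.pkl","rb"));P=cloud(w3);B=np.stack([(P[:,:,:2]-O)@ex,(P[:,:,:2]-O)@ey,P[:,:,2]],-1)
m=(B[:,:,2]>45.5)&(B[:,:,2]<53)&(np.hypot(B[:,:,0],B[:,:,1]-45)<15);print("post",m.sum(),np.percentile(B[m],[2,50,98],axis=0).round(1).tolist(),ray(w3,253.5,43,49),O+45*ey)
E
```

```text
t 11.35 tcp [ 503.7 -117.2  148.3] yaw -4.5 F [-0.1  0.7  0.4] T [0.02 0.   0.  ] w 42.7 q7 0.47
wing 1010 ((508.68280029296875, -122.37643432617188), (40.32901382446289, 12.035512924194336), 80.51197052001953) 57.2682678103903 [ 508.79076568 -120.29703728] 264.25742574257424 206.17821782178217
dir -99.83469180620314
disc 1198 ((508.8212585449219, -122.35558319091797), 20.15837860107422)
post 304 [[-5.1, 40.4, 45.6], [0.5, 45.5, 47.8], [5.6, 50.9, 49.7]] [529.96610883 211.73549229  49.        ] [529.18436263 211.97027717]
```

View pics/w4.png

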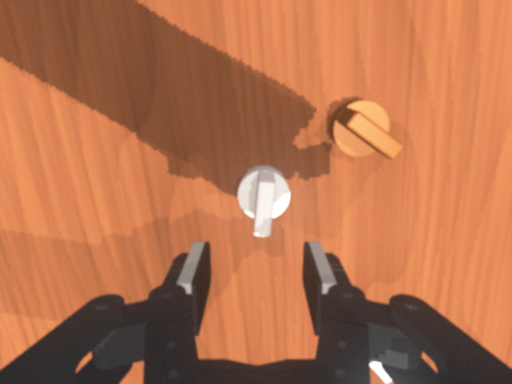

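Key confirmed: white, at (264,200) in the wrist view; the brown look-alike is at (365,130). Axis (508.8,-122.4), wing direction 80.5°.

>>> drive_tool(steps=[[[0.5, -0.5, 0], -5, 0.5], [[0, 0, -2], 0, 0.5], [[0, 0, -2.5], 0, 0.5], [[0, 0, -1], 0, 0.5], [[0, 0, 0], 0, 0.5], [[0, 0, 0], 0, 0.5]])

```text
clock: 12.1
ee_pos: [510.4, -114.9, 91.9]
eef_rot: [-0.533, -0.455, 0.543, -0.463]
wrist_force: [-0.5, -1.0, 0.2]
gripper_width: 42.3
```

```bash
python3 - <<'E'
from h import *
st();s=bot.sense();print(Ro.from_quat(s['eef_rot']).as_matrix()[:,0].round(3))
E
```

```text
t 12.1 tcp [ 510.4 -114.9   91.9] yaw -9.1 F [-0.5 -1.   0.2] T [0.05 0.01 0.01] w 42.3 q7 0.47
[-0.004 -0.017 -1.   ]
```

>>> drive_tool(steps=[[[-0.15, -0.75, 0], -0.4, 0.5], [[0, 0, -1.5], 0, 0.5], [[0, 0, -1.2], 0, 0.5], [[0, 0, 0], 0, 0.5], [[0, 0, 0], 0, 0.5]])

```text
clock: 12.72
ee_pos: [509.3, -123.3, 63.9]
eef_rot: [-0.535, -0.453, 0.544, -0.461]
wrist_force: [-0.5, -0.2, -0.7]
gripper_width: 42.5
```

```bash
python3 - <<'E'
from h import *
st()
E
```

```text
t 12.72 tcp [ 509.3 -123.3   63.9] yaw -9.5 F [-0.5 -0.2 -0.7] T [ 0.03 -0.06 -0.02] w 42.5 q7 0.51
```

>>> drive_tool(steps=[[[0, 0.1, -1], 0, 0.5], [[0, 0, -0.6], 0, 0.5], [[0, 0, 0], 0, 0.5], [[0, 0, 0], 0, 0], [[0, 0, 0], 0, 0], [[0, 0, 0], 0, 0], [[0, 0, 0], 0, 0]], force=80)

```text
clock: 13.6
ee_pos: [509.4, -122.0, 47.1]
eef_rot: [-0.535, -0.453, 0.544, -0.461]
wrist_force: [-0.3, 0.1, -1.3]
gripper_width: 10.7
```

```bash
python3 - <<'E'
from h import *
st()
E
```

```text
t 13.6 tcp [ 509.4 -122.    47.1] yaw -9.5 F [-0.3  0.1 -1.3] T [-0.01  0.    0.02] w 10.7 q7 0.53
```

>>> drive_tool(steps=[[[0, 0, 1], 0, 0], [[0, 0, 3], 0, 0], [[0, 0, 4], 0, 0], [[0, 0, 4], 0, 0], [[0.2, 2, 1], 3, 0], [[0.2, 4, 0], 9, 0], [[0.2, 4, 0], 9, 0], [[0.2, 4, 0], 9, 0], [[0.2, 4, 0], 9, 0], [[0.2, 4, 0], 9, 0], [[0.2, 4, 0], 9, 0], [[0.2, 3.5, 0], 9, 0]])

```text
clock: 15.1
ee_pos: [523.9, 177.0, 188.9]
eef_rot: [0.195, 0.672, -0.195, 0.687]
wrist_force: [-0.3, -0.6, -2.2]
gripper_width: 10.5
```

>>> drive_tool(steps=[[[0.2, 2, 0], 9, 0], [[0, 1, 0], 9, 0], [[0, 0, 0], 0, 0], [[0, 0, 0], 0, 0]])

```text
clock: 15.6
ee_pos: [525.2, 209.9, 190.6]
eef_rot: [0.084, 0.694, -0.081, 0.71]
wrist_force: [0.8, -0.2, -1.8]
gripper_width: 10.9
```

```bash
python3 - <<'E'
from h import *
w=imaging.get_image("wrist");st();save("w5.png",w)
s=bot.sense();print(Ro.from_quat(s['eef_rot']).as_matrix()[:,0].round(3),s["qpos"].round(2))
import pickle;pickle.dump((w,s),open("w5.pkl","wb"))
E
```

```text
t 15.65 tcp [525.2 209.9 190.6] yaw 76.6 F [-0.6  0.6 -2.7] T [-0.03  0.03 -0.08] w 10.5 q7 1.04
[ 0.022  0.001 -1.   ] [-0.72  0.47  0.33  1.85 -0.19  0.83  1.04]
```

View pics/w5.png

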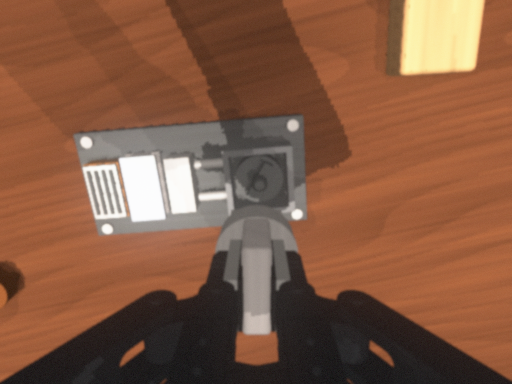

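>>> drive_tool(steps=[[[0.45, 0.2, 0], 5, 0], [[0, 0, -2], 3, 0], [[0, 0, -2.5], 0, 0], [[0, 0, -2], 0, 0], [[0, 0, -0.7], 0, 0], [[0, 0, 0], 0, 0], [[0, 0, 0], 0, 0]])

```text
clock: 16.52
ee_pos: [531.6, 207.2, 118.8]
eef_rot: [0.039, 0.697, -0.037, 0.715]
wrist_force: [-0.6, 0.2, -1.1]
gripper_width: 10.9
```

```bash
python3 - <<'E'
from h import *
st();s=bot.sense();print((np.array([529.7,212.1])-s["ee_pos"][:2]).round(1))
E
```

```text
t 16.52 tcp [531.6 207.2 118.8] yaw 83.9 F [-0.6  0.2 -1.1] T [-0.    0.03  0.01] w 10.9 q7 1.19
[-1.9  4.9]
```

>>> drive_tool(steps=[[[-0.2, 0.5, 0], 0, 0], [[0, 0, -0.8], 0, 0], [[0, 0, 0], 0, 0], [[0, 0, 0], 0, 0]])

```text
clock: 17.02
ee_pos: [530.2, 213.3, 111.7]
eef_rot: [0.039, 0.696, -0.036, 0.716]
wrist_force: [0.4, 0.0, -2.3]
gripper_width: 10.7
```

```bash
python3 - <<'E'
from h import *
st();s=bot.sense();print((np.array([529.7,212.1])-s["ee_pos"][:2]).round(1))
w=imaging.get_image("wrist");save("w6.png",w)
i=imaging.get_image("scene");save("s2.png",i,(150,240,250,380),5)
P=cloud(w);p=w["pixels"].astype(int)
m=(P[:,:,2]>s["ee_pos"][2]-47+20)&(P[:,:,2]<s["ee_pos"][2]-47+29)&(np.hypot(P[:,:,0]-530,P[:,:,1]-212)<24)
print(m.sum(),cv2.minEnclosingCircle(P[m][:,:2].astype(np.float32)),np.median(P[m][:,2]))
E
```

```text
t 17.02 tcp [530.2 213.3 111.7] yaw 83.9 F [ 0.4  0.  -2.3] T [0.03 0.01 0.02] w 10.7 q7 1.18
[-0.5 -1.2]
1233 ((529.1007080078125, 213.56658935546875), 19.765941619873047) 89.99459791823864
```

View pics/s2.png

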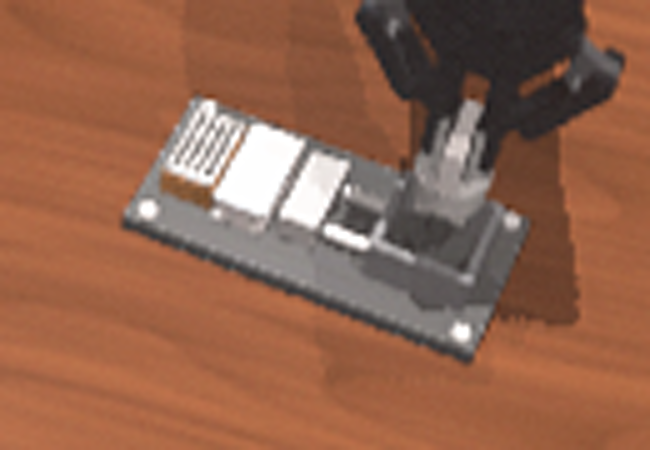

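The key hangs upright over the well at about (465,150). I descend slowly and watch the force.

>>> drive_tool(steps=[[[0.03, -0.13, 0], 0, 0], [[0, 0, -0.7], 0, 0], [[0, 0, -0.5], 0, 0], [[0, 0, 0], 0, 0]])

```text
clock: 17.62
ee_pos: [530.4, 211.5, 98.7]
eef_rot: [0.039, 0.697, -0.036, 0.715]
wrist_force: [-1.0, -0.1, -1.1]
gripper_width: 10.7
```

```bash
python3 - <<'E'
from h import *
st()
E
```

```text
t 17.62 tcp [530.4 211.5  98.7] yaw 83.9 F [-1.  -0.1 -1.1] T [ 0.03  0.03 -0.01] w 10.7 q7 1.19
```

>>> drive_tool(steps=[[[0, 0.05, -0.3], 0, 0], [[0, 0, -0.3], 0, 0], [[0, 0, -0.2], 0, 0], [[0, 0, 0], 0, 0]])

```text
clock: 18.12
ee_pos: [530.4, 212.0, 90.1]
eef_rot: [0.039, 0.697, -0.036, 0.715]
wrist_force: [0.1, 0.1, -1.3]
gripper_width: 11.0
```

```bash
python3 - <<'E'
from h import *
st()
E
```

```text
t 18.12 tcp [530.4 212.   90.1] yaw 83.9 F [ 0.1  0.1 -1.3] T [-0.    0.1   0.03] w 11.0 q7 1.2
```

>>> drive_tool(steps=[[[0, 0, -0.2], 0, 0], [[0, 0, -0.2], 0, 0], [[0, 0, -0.1], 0, 0], [[0, 0, 0], 0, 0]])

```text
clock: 18.62
ee_pos: [530.4, 212.1, 85.0]
eef_rot: [0.039, 0.697, -0.036, 0.715]
wrist_force: [-0.8, -0.5, -0.4]
gripper_width: 10.5
```

```bash
python3 - <<'E'
from h import *
st()
E
```

```text
t 18.62 tcp [530.4 212.1  85. ] yaw 83.9 F [-0.8 -0.5 -0.4] T [-0.05  0.21  0.  ] w 10.5 q7 1.2
```

>>> drive_tool(steps=[[[0, 0, -0.1], 0, 0], [[0, 0, -0.1], 0, 0]])

```text
clock: 18.88
ee_pos: [530.6, 212.1, 84.8]
eef_rot: [0.04, 0.697, -0.036, 0.715]
wrist_force: [-4.0, -1.7, 13.5]
gripper_width: 10.7
```

```bash
python3 - <<'E'
from h import *
st()
E
```

```text
t 18.88 tcp [530.6 212.1  84.8] yaw 83.9 F [-4.  -1.7 13.5] T [-0.4   1.21  0.  ] w 10.7 q7 1.2
```

On top of the cross key, as expected (z 84.8). Now I turn clockwise with light pressure.

>>> drive_tool(steps=[[[0, 0, -0.04], -4, 0], [[0, 0, -0.06], -4, 0], [[0, 0, -0.06], -4, 0], [[0, 0, -0.06], -4, 0]])

```text
clock: 19.38
ee_pos: [530.9, 211.6, 84.8]
eef_rot: [0.14, 0.684, -0.138, 0.703]
wrist_force: [-2.2, -0.7, 5.5]
gripper_width: 10.5
```

```bash
python3 - <<'E'
from h import *
st()
E
```

```text
t 19.38 tcp [530.9 211.6  84.8] yaw 67.4 F [-2.2 -0.7  5.5] T [-0.3   0.64  0.04] w 10.5 q7 0.97
```

>>> drive_tool(steps=[[[0, 0, -0.08], -3, 0], [[0, 0, -0.08], -3, 0], [[0, 0, -0.08], -3, 0], [[0, 0, -0.08], -3, 0]])

```text
clock: 19.88
ee_pos: [530.7, 211.3, 84.2]
eef_rot: [0.213, 0.665, -0.213, 0.683]
wrist_force: [-3.2, -0.6, 2.9]
gripper_width: 11.2
```

```bash
python3 - <<'E'
from h import *
st()
E
```

```text
t 19.88 tcp [530.7 211.3  84.2] yaw 55.0 F [-3.2 -0.6  2.9] T [-0.09  0.73  0.03] w 11.2 q7 0.8
```

>>> drive_tool(steps=[[[-0.02, 0.05, -0.12], 0, 0], [[0, 0, -0.12], -1, 0], [[0, 0, -0.1], -1, 0]])

```text
clock: 20.25
ee_pos: [529.8, 212.2, 80.5]
eef_rot: [0.224, 0.662, -0.225, 0.679]
wrist_force: [-1.2, -0.8, -1.3]
gripper_width: 10.9
```

```bash
python3 - <<'E'
from h import *
st()
E
```

```text
t 20.25 tcp [529.8 212.2  80.5] yaw 53.0 F [-1.2 -0.8 -1.3] T [0.11 0.23 0.  ] w 10.9 q7 0.77
```

It is dropping in at yaw 53, matching the cross direction seen in the image. I keep going down.

>>> drive_tool(steps=[[[0, 0, -0.2], 0, 0], [[0, 0, -0.15], 0, 0], [[0, 0, -0.12], 0, 0], [[0, 0, -0.1], 0, 0]])

```text
clock: 20.75
ee_pos: [530.0, 212.2, 76.9]
eef_rot: [0.224, 0.662, -0.224, 0.679]
wrist_force: [-5.3, -1.5, 12.9]
gripper_width: 10.8
```

```bash
python3 - <<'E'
from h import *
st()
E
```

```text
t 20.75 tcp [530.  212.2  76.9] yaw 53.0 F [-5.3 -1.5 12.9] T [-0.31  1.44 -0.07] w 10.8 q7 0.78
```

Fully home (an 8 mm drop, 13 N). Now I turn clockwise.

>>> drive_tool(steps=[[[0, 0, 0.02], -4, 0], [[0, 0, -0.03], -7, 0], [[0, 0, -0.03], -7, 0], [[0, 0, -0.03], -7, 0], [[0, 0, -0.03], -7, 0], [[0, 0, -0.03], -7, 0]])

```text
clock: 21.5
ee_pos: [529.8, 212.0, 77.0]
eef_rot: [0.437, 0.546, -0.443, 0.561]
wrist_force: [-2.5, 0.3, 3.7]
gripper_width: 10.8
```

```bash
python3 - <<'E'
from h import *
st()
E
```

```text
t 21.5 tcp [529.8 212.   77. ] yaw 13.0 F [-2.5  0.3  3.7] T [-0.17  0.67  0.31] w 10.8 q7 0.23
```

Torque is 0.31 N m, which is spindle friction, so the key is engaged. Continue.

>>> drive_tool(steps=[[[0, 0, -0.03], -7, 0], [[0, 0, -0.03], -7, 0], [[0, 0, -0.03], -7, 0], [[0, 0, -0.03], -7, 0], [[0, 0, -0.03], -7, 0], [[0, 0, -0.03], -7, 0]])

```text
clock: 22.25
ee_pos: [529.7, 212.0, 77.0]
eef_rot: [-0.606, -0.349, 0.618, -0.359]
wrist_force: [-3.4, -1.4, 3.5]
gripper_width: 11.0
```

```bash
python3 - <<'E'
from h import *
st()
E
```

```text
t 22.25 tcp [529.7 212.   77. ] yaw -29.9 F [-3.4 -1.4  3.5] T [-0.21  0.66  0.34] w 11.0 q7 -0.37
```

>>> drive_tool(steps=[[[0, 0, -0.03], -5, 0], [[0, 0, -0.03], -4, 0], [[0, 0, -0.03], -4, 0], [[0, 0, -0.03], -4, 0]])

```text
clock: 22.75
ee_pos: [529.7, 212.0, 77.0]
eef_rot: [-0.652, -0.254, 0.665, -0.262]
wrist_force: [-3.1, -0.7, 4.8]
gripper_width: 11.0
```

```bash
python3 - <<'E'
from h import *
st()
E
```

```text
t 22.75 tcp [529.7 212.   77. ] yaw -47.2 F [-3.1 -0.7  4.8] T [-0.15  0.62  0.32] w 11.0 q7 -0.61
```

>>> drive_tool(steps=[[[0, 0, -0.03], -3, 0], [[0, 0, -0.03], -3, 0], [[0, 0, -0.03], -3, 0]], force=110)

```text
clock: 23.12
ee_pos: [529.7, 212.0, 77.1]
eef_rot: [-0.669, -0.202, 0.684, -0.209]
wrist_force: [-2.6, -1.1, 3.8]
gripper_width: 9.7
```

```bash
python3 - <<'E'
from h import *
st()
E
```

```text
t 23.12 tcp [529.7 212.   77.1] yaw -56.2 F [-2.6 -1.1  3.8] T [-0.16  0.66  0.51] w 9.7 q7 -0.74
```

Torque is rising (0.51), so the clamp has started.

>>> drive_tool(steps=[[[0, 0, -0.03], -3, 0], [[0, 0, -0.03], -3, 0], [[0, 0, -0.03], -3, 0]])

```text
clock: 23.5
ee_pos: [529.8, 212.0, 77.1]
eef_rot: [-0.682, -0.15, 0.698, -0.157]
wrist_force: [-2.8, -1.2, 4.6]
gripper_width: 10.3
```

```bash
python3 - <<'E'
from h import *
st()
E
```

```text
t 23.5 tcp [529.8 212.   77.1] yaw -65.0 F [-2.8 -1.2  4.6] T [-0.19  0.61  1.12] w 10.3 q7 -0.87
```

>>> drive_tool(steps=[[[0, 0, -0.03], -3, 0], [[0, 0, -0.03], -1, 0]])

```text
clock: 23.75
ee_pos: [529.8, 212.1, 77.1]
eef_rot: [-0.686, -0.127, 0.703, -0.135]
wrist_force: [-2.5, -1.0, 3.9]
gripper_width: 10.2
```

```bash
python3 - <<'E'
from h import *
st()
E
```

```text
t 23.75 tcp [529.8 212.1  77.1] yaw -68.6 F [-2.5 -1.   3.9] T [-0.2   0.63  1.36] w 10.2 q7 -0.92
```

Tight at 1.36 N m. Releasing and backing off upward.

>>> drive_tool(steps=[[[0, 0, 0], 0, 0.5], [[0, 0, 0], 0, 0.5], [[0, 0, 0], 0, 0.5], [[0, 0, 0], 0, 0.5], [[0, 0, 1], 0, 0.5], [[0, 0, 3], 0, 0.5], [[0, 0, 4], 0, 0.5], [[0, 0, 4], 0, 0.5], [[0, 0, 2], 0, 0.5], [[-1, 2, 0], 0, 0.5], [[0, 0, 0], 0, 0.5], [[0, 0, 0], 0, 0.5]])

```text
clock: 25.25
ee_pos: [520.7, 230.9, 223.8]
eef_rot: [-0.687, -0.126, 0.702, -0.134]
wrist_force: [0.6, 0.4, -0.0]
gripper_width: 42.6
```

```bash
python3 - <<'E'
from h import *
w=imaging.get_image("wrist");t=imaging.get_image("top");st()
a=cv2.resize(w["pixels"][:,:,::-1],None,fx=1,fy=1);b=cv2.resize(t["pixels"][180:260,145:385][:,:,::-1],(512,171),interpolation=cv2.INTER_CUBIC)
cv2.imwrite("pics/end.png",np.vstack([a,b]))
P=cloud(w);B=np.stack([(P[:,:,:2]-O)@ex,(P[:,:,:2]-O)@ey,P[:,:,2]],-1)
k=B[(np.hypot(B[:,:,0],B[:,:,1]-45)<26)&(B[:,:,2]>42)&(B[:,:,2]<100)]
print("wing z",np.percentile(k[k[:,2]>78][:,2],[10,50,90]),"disc",np.median(k[(k[:,2]<65)&(k[:,2]>50)][:,2]))
m=(B[:,:,2]>26)&(B[:,:,2]<38)&(np.abs(B[:,:,0])<40)&(B[:,:,1]>-110)&(B[:,:,1]<-15)
for lo,hi in((-110,-76),(-73,-46),(-42,-15)):
    q=B[m&(B[:,:,1]>lo)&(B[:,:,1]<hi)];print(lo,hi,np.percentile(q,[2,50,98],axis=0).round(1).tolist() if len(q) else 0)
q=B[m&(B[:,:,1]>-74)&(B[:,:,1]<-46)&(np.abs(B[:,:,0])>26)];print("bar ends",q[q[:,0]<0].min(0),q[q[:,0]>0].max(0))
E
```

```text
t 25.35 tcp [520.6 231.  223.6] yaw -68.8 F [0.8 0.5 0.2] T [0.02 0.01 0.02] w 43.0 q7 -1.09
wing z [86.04802869 87.27114349 88.26026013] disc 55.45312802610866
-110 -76 [[-21.9, -102.7, 29.1], [2.7, -89.5, 33.6], [25.4, -76.3, 35.7]]
-73 -46 [[-26.3, -72.4, 29.9], [2.5, -59.3, 31.4], [29.6, -46.5, 32.8]]
-42 -15 [[-22.7, -41.4, 27.0], [2.0, -31.1, 31.8], [25.4, -22.3, 33.3]]
bar ends [-27.94754962 -73.61271001  29.77754149] [ 30.38823709 -46.30794829  33.34272349]
```

View pics/end.png

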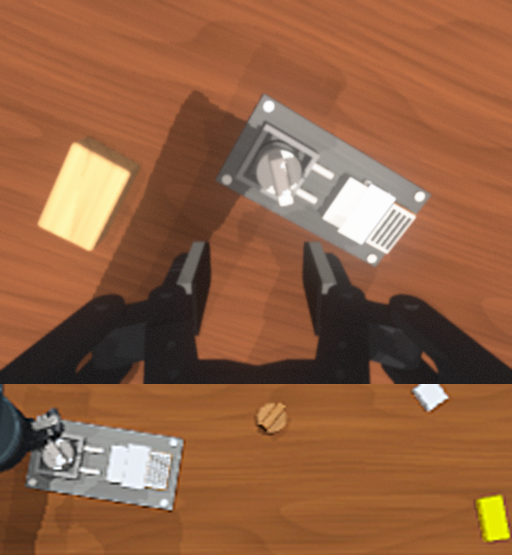

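The final picture shows the key home in the well at (280,172) and the bar clamped between jaw and block at (362,208). The look-alikes have not moved. Handing in.

```bash
python3 -c "
from h import *
print(bot.finish_job())"
```

```text
the job is handed in; nothing more can be done
None
```

The job is done and handed in at about 25 s of robot time, well under the 72 s limit.

- **Bar:** the long white bar was laid flat in the pocket at bed (0.9, -56.2), parallel to the jaw within about 0.1°. It is now clamped against the printing block. The last depth check put the bar and the jaw both at x ≈ 1–2 mm, so the bar is centred with the jaw within the calibration error. The bar's y range fits -60 ± 15 mm.
- **Key:** the white key met the top of the cross key and dropped 8 mm to home after about 31° of clockwise search. It then turned about 122° clockwise until the moment reached 1.36 N m (0.8 was asked). After release its wing top measured about 87.3–88 mm, against 88 mm expected when home.
- **Other things:** the planer, the brown and yellow look-alikes and the short bar look untouched in the last view; the tin was outside that crop. The gripper ended clear and touching nothing.
- **What didn't go to plan:** the first grip on the bar was about 8 mm too high, so I opened and gripped again lower. The arm also drifted up to 7 mm sideways on fast descents; I corrected that before each contact.

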